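# Draw the sample tray out of the deep cooling cabinet with the drag hook

## Robot

A 7-joint arm with a two-finger parallel gripper is mounted at the origin on the work surface. World frame = base frame: x ahead of the robot, y to its left, z up, the work surface at z = 0. Lengths are in m, angles in rad, forces in N, time in s.
With the tool pointing down it reaches from about 0.35 to 0.9 m from the base axis. Payload 19.9 kg.
Tool frame: the origin (TCP) lies on the mounting face of the last link; the fingertips stand 173 mm ahead of it and the grasp point (between the pads) lies 155 mm ahead of it; z points along the fingers, x is the direction in which the jaws open and shut, and the axes are right-handed (so a half turn about z gives the same grasp; the last joint's range is limited). The gripper opens to 85 mm and grips with 20 to 120 N. Pads are 22 mm wide; open, the fingers measure 114 mm over their backs; the gripper's body (76 mm by 85 mm) begins 54 mm behind the grasp point. The pads swing forward as they close: fully open they stand 13 mm farther back than shut.
Start: joints at [1.097, 0.417, -0.01, 1.614, 0.005, 1.111, -0.053], TCP at [0.262, -0.568, 0.405] pointing down, gripper open.
Joint ranges: [-2.81, 2.81], [-0.39, 2.02], [-1.27, 1.25], [0.06, 2.57], [-1.19, 4.33], [0.19, 2], [-2.82, 2.82]. Speed limits (rad/s): [1.89, 1.89, 2.39, 2.39, 3.01, 3.01, 3.01].

## Interface

Orientations are given as a unit quaternion [w, x, y, z].
In Python, from rig import manip, snapshot, sign_off gives the robot as it stands.
- The arm moves only by the shell command python3 -m crank 'ROWS' [FORCE]. ROWS is a JSON object of lists of equal length, an entry for each row: "xyz": the shift along the tool's x, y, z each as a share of 0.5 m, from -1 to 1, a list of three; "yaw": the turn about the tool's z as a share of 180 degrees, from -1 to 1; "jaw": the closure, from -1 (fully open) to 1 (shut). In form: {"xyz": [[x, y, z], ...], "yaw": [yaw, ...], "jaw": [jaw, ...]}. A call has 1 to 8 rows; each row is the pose to reach, as a shift and turn from the pose commanded when the call began, along the tool's axes at that moment, turning the shorter way round; what a row does not reach only later rows make up. A row lasts 1/8 s, in which the tool goes at most 62.5 mm and 10.7 degrees, less where a joint would pass 70% of its speed; a pose out of reach is approached as far as the arm can. A call with a number of a shift or a turn outside -1 to 1 is refused whole. A call with a gripper value outside its range is refused whole. The fingers move at their own pace and stop on an object; FORCE is the grip in N (left out, the last holds). Time passes only in rows, so rows that repeat a pose let the fingers close. It gives the time, the measured TCP pose, the force and the opening at its end, in the units of the state.
- manip.state(): the state, without advancing time (a new reading comes with each control period).
- snapshot(name): name is "side" or "top" or "wrist"; returns a dict with "color" (480x640x3 uint8, red, green, blue), "z_map" (480x640 float32, m along the optical axis (not along the pixel's ray), 0 where there is no reading), "fov_y" (degrees; the focal length in pixels is half the picture's height over the tangent of half this angle, whatever the lens; pixels are square), "cx", "cy" (the principal point, pixels), "position" and "attitude" of the camera in the world; the wrist camera has in their place "tool_from_camera" (4x4, takes a point from camera to tool coordinates, whose origin is the TCP and whose axes are the tool frame's). Camera axes: x right, y up, looking along -z (the intrinsics and any distortion apply to the point x, -y, -z); pixel columns grow to the right and rows downward; lengths in m; the calibration is good to about 2 mm. A picture is of the moment at which its call begins: read the wrist's pose just before it.
- sign_off(): hands the job in, once; it reports no verdict.
The state is a dict: "time": time; "qpos": joint angles; "dq": joint speeds; "effort": joint torques, N m; "ee_pos": TCP position; "tool_rot": TCP orientation; "contact_force": force on the tool from outside, world axes, zero at the start; "ft_torque": the same for the moment, N m; "opening": opening from 0.0 (shut) to 1.0 (fully open).
Only numpy, scipy, OpenCV 4.12 (cv2) and the standard library are available. Lean on these libraries where they do the work, as an engineer would, in place of code of your own. Each camera call takes 0.05 s, during which the arm holds its last target.

## Task

Take the drag hook from its rest, reach with it under the low lintel of the cooling cabinet, hook it over the front lip of the tray that holds the two white crucibles and draw that tray forward, gently, until you feel its front bear firmly against the red stop strip. The crucibles must stay standing in it, the fingers must not touch the trays, and the empty tray and the other things on the bench stay where they are. Then lay the hook back in the two forks of its rest, as it lay before.

Things in the scene. Friction and masses are not known exactly. Their poses are not given: they have to be found in the camera images.
- cabinet: Fixed two-bay steel cabinet, clear roof, open at one end. Origin on the bench under the mouth's middle; +y straight out of the mouth (pull direction), x across the bays, z up. 310 wide, 300 deep behind the mouth. Floor 30 above bench, running out as an apron to y=78. Bays 145 wide, centred x=-76 and 76, between them a partition and a mouth post 8 thick. Roof top 160 above bench. All mm.
- mouth (a point): Point on the cabinet's floor in the middle of the mouth (cabinet x 0, y 0, z 30). Above it a sheet lintel, 5 thick (y -5 to 0), crosses the whole mouth; its lower edge is 58 above the floor. Behind the lintel the inside is 125 high. Level under the lintel the hook's tooth is too low to pass over a lip; nose-up by about 0.3 rad, with its bar just under the lintel, it clears.
- stop_strip: Red stop strip fixed across the whole apron, 8 thick (y), 10 high, rigid. Origin on the cabinet's floor at the middle of the strip's inner face (cabinet x 0, y 70, z 30), axes as the cabinet's.
- tray: Loose dark steel tray, yellow lip, with two white crucibles: 100 (x) by 110 (y), front 34 high, other walls 26. Origin under its centre, +y to its front, z up; base 4 thick. In either bay, lip 75 to 120 behind the mouth, turned up to 6 degrees. Behind the front wall an empty full-width gutter (y 22 to 52), then a 22 high partition, then the crucibles. About 0.45 kg in all; slides at 1 to 5 N.
- tray_lip (a point): Top of the tray's front lip, mid-width, at the outer front face (tray x 0, y 55, z 34). The front wall is 3 thick; a round bead 6 thick along its top is the lip, overhanging the gutter to y=49.
- tray_empty: The other tray, same shape, empty, in the other bay. To be left alone.
- crucible_a: White ceramic cup, 38 across, 36 high, 50 g, standing in the rear part of the tray. Origin under its base.
- crucible_b: Second white crucible, same as the first.
- hook: Loose cranked drag hook, 0.2 kg. Origin in the middle of the blue grip, +x to the tooth, z up. Grip 14 wide (y), 20 high, x -60 to 40. A 10 by 10 bar slants down from x=30 to 65, then runs level to x=220, its axis at z=-50; there a flat tooth, 5 thick (x), 36 wide (y), points down to z=-80. Centre of mass about x=30. Hooked level, the bar rests on the lip, the tooth 5 above the tray's base.
- rest: Fixed grey rest, base plate 200 by 70, two flared forks. Origin on the bench; a hook lying in it has its origin 95 above this and the same axes (within 10 along x). Rear fork (x=-45) carries the grip at 85 high, prongs 20 apart; front fork (x=115) the bar at 40 high, prongs 17 apart. Prongs rise 8 straight, then flare out 10 over the next 10. Place and yaw vary.
- bottle: Amber jar with a black cap, 50 across, 60 high, origin under its base. A bystander.
- beaker: Glass beaker, 60 across, 60 high, origin under its base. A bystander.
- marker: Black marker lying on the bench, about 130 long. A bystander.
- ruler: Aluminium ruler 200 by 30 by 4 lying on the bench. A bystander.

How it is judged:
On the way, in this order (a step that is already met when the one before it is completed fails the run):
1. the hook is lifted out of its rest (z of hook in the frame of rest above 0.125 m), for 0.1 s.
2. the tooth is down behind the front lip of the tray, which still stands inside the cabinet (x of tray_lip in the frame of hook between 0.187 and 0.221 m and y of tray_lip in the frame of hook between -0.05 and 0.05 m and z of tray_lip in the frame of hook between -0.07 and -0.045 m and y of tray_lip in the frame of cabinet below -0.03 m), for 0.1 s.
3. the hook pulls the tray firmly against the stop strip (over 2 N) (y of tray_lip in the frame of cabinet between 0.063 and 0.073 m and z of tray_lip in the frame of cabinet below 0.07 m and angle between the y axis of tray and the y axis of cabinet, either way round below 0.25 rad and angle between tray's own z axis and vertical below 0.08 rad and x of tray_lip in the frame of hook between 0.187 and 0.221 m and y of tray_lip in the frame of hook between -0.05 and 0.05 m and z of tray_lip in the frame of hook between -0.07 and -0.045 m and contact force between tray and stop_strip above 2 N), for 0.1 s.
At the end, for the whole second after the job is handed in: Tray flat, lip within 7 mm of the stop strip, yaw within 0.25 rad of the cabinet; both crucibles upright in it; hook in both forks of its rest (30 mm along, 12 mm across, 8 mm in height, 0.12 rad); all at rest; empty tray within 15 mm of its start (y of tray_lip in the frame of cabinet between 0.063 and 0.073 m and z of tray_lip in the frame of cabinet below 0.07 m and angle between the y axis of tray and the y axis of cabinet, either way round below 0.25 rad and angle between tray's own z axis and vertical below 0.08 rad and angle between each of crucible_a, crucible_b's own z axis and vertical below 0.15 rad and horizontal distance between each of crucible_a, crucible_b and tray below 0.06 m and z of each of crucible_a, crucible_b in the frame of tray below 0.012 m and x of hook in the frame of rest between -0.03 and 0.03 m and y of hook in the frame of rest between -0.012 and 0.012 m and z of hook in the frame of rest between 0.087 and 0.103 m and angle between the x axis of hook and the x axis of rest, either way round below 0.12 rad and angle between hook's own z axis and vertical below 0.2 rad and linear speed of each of hook, tray, crucible_a, crucible_b below 0.02 m/s and distance of tray_empty from where it was at the start of the episode below 0.015 m); the robot touches nothing.
It fails at once if the fingers touch a tray (contact force between the fingers and tray above 0.5 N or contact force between the fingers and tray_empty above 0.5 N).
It fails at once if the hook is pulled or pressed on the tray with more than 40 N (contact force between hook and tray above 40 N).
It fails at once if a crucible is tipped by more than 0.5 rad (angle between any of crucible_a, crucible_b's own z axis and vertical above 0.5 rad).
It fails at once if the tray is tipped by more than 0.3 rad (angle between tray's own z axis and vertical above 0.3 rad).
It fails at once if the empty tray or a bystander is moved by more than 30 mm (distance of any of bottle, beaker, marker, ruler, tray_empty from where it was at the start of the episode above 0.03 m).
It also fails if it takes over 61 s, if anything falls off the work surface, if the arm or the gripper's body presses on something with over 40 N, if the wrist force passes 120 N, or if a joint passes its speed limit or range.

## Working session

There is one attempt and no reset: what is moved stays moved. The work goes in short steps, Python scripts to look and compute and a shell command to move; the robot and the scene stay as the last step left them, time stands still between calls to the robot, and variables do not carry over. Pictures are saved under pics/ and viewed, and the job is handed in when it is done.

```bash
ls; mkdir -p pics; python3 - <<'E'
from rig import manip, snapshot
import cv2,numpy as np,pickle
print(manip.state())
for n in ["side","top","wrist"]:
    s=snapshot(n); pickle.dump(s,open(f"{n}0.pkl","wb"))
    cv2.imwrite(f"pics/{n}0.png",s["color"][:,:,::-1])
    print(n,{k:v for k,v in s.items() if k not in("color","z_map")})
E
```

```text
pics
{'time': 0.0, 'qpos': array([ 1.09750127,  0.41797806, -0.01035169,  1.61414578,  0.00467874,
        1.11068079, -0.0529803 ]), 'dq': array([-0.00100173, -0.00041343, -0.00043435, -0.0008415 ,  0.00065774,
       -0.00138261, -0.00093031]), 'effort': array([-8.22066231e-04, -8.64470029e+01,  6.78202473e-01, -4.34888327e+01,
        1.90522423e-02,  7.53551518e-03,  1.05001831e-05]), 'ee_pos': array([ 0.26154262, -0.56750856,  0.40406929]), 'tool_rot': array([-2.98547072e-04,  8.42187147e-01, -5.39184993e-01, -5.13398414e-04]), 'contact_force': array([ 0.02611372,  0.45430736, -0.20286027]), 'ft_torque': array([ 0.04701723,  0.00994677, -0.02630307]), 'opening': 0.9973885472301292}
side {'fov_y': 48.835086108094345, 'cx': 320.97739476009986, 'cy': 238.63592703862074, 'position': array([0.99517036, 0.17848683, 1.03524356]), 'attitude': array([0.60935568, 0.13106468, 0.16130256, 0.76517265])}
top {'fov_y': 51.00578997692158, 'cx': 311.63037593195327, 'cy': 238.3202098728434, 'position': array([0.52119024, 0.07371825, 1.00920959]), 'attitude': array([-0.70366365, -0.0345669 ,  0.02621602,  0.70920753])}
wrist {'fov_y': 71.1804330640391, 'cx': 323.3015009937339, 'cy': 237.05319169493447, 'tool_from_camera': array([[ 9.99999235e-01, -1.78282124e-04, -1.22440274e-03,
        -1.34813924e-05],
       [-5.34789147e-04, -9.54636549e-01, -2.97773023e-01,
        -7.72462148e-02],
       [-1.11577200e-03,  2.97773450e-01, -9.54635914e-01,
         3.13699889e-02],
       [ 0.00000000e+00,  0.00000000e+00,  0.00000000e+00,
         1.00000000e+00]])}
```

View pics/side0.png

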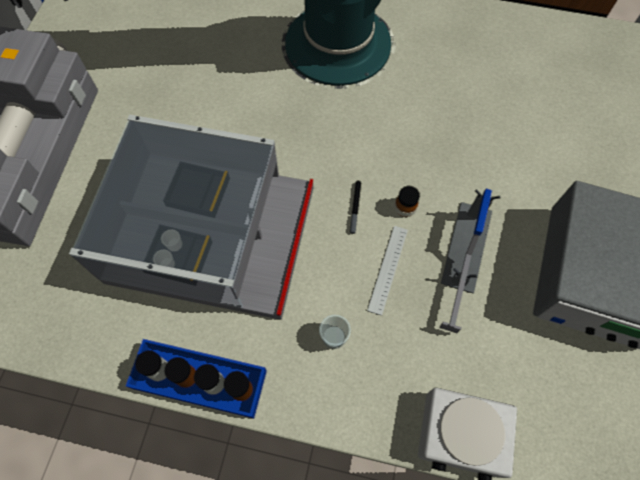

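View pics/top0.png

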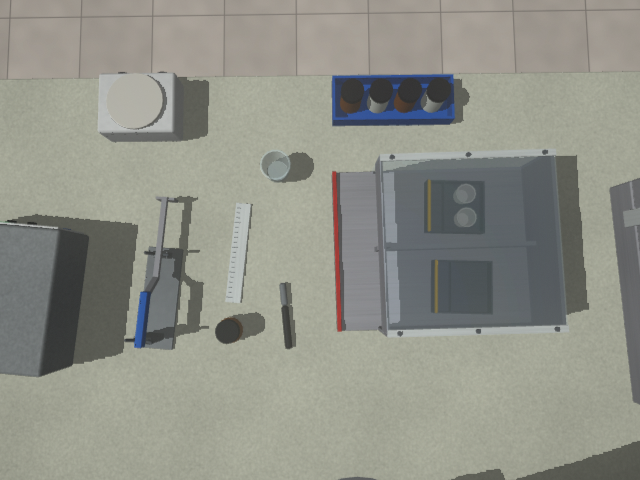

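View pics/wrist0.png

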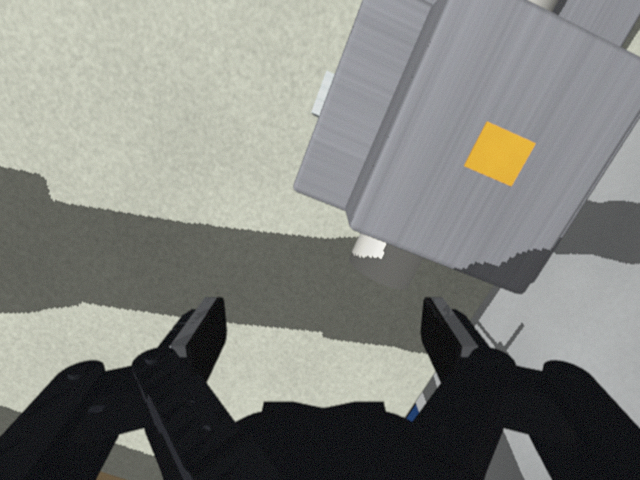

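The side and top views show the cabinet on the robot's right with its mouth facing +y. The crucible tray is in the far bay (top view about 455,207), with its yellow lip at about (429,206). The hook lies in its rest at the left, with the blue grip at about (143,318) and the tooth at about (166,199). Next I'll measure these.

```bash
cat > h.py <<'E'
import numpy as np,cv2,pickle
from scipy.spatial.transform import Rotation as R
def q2R(q): return R.from_quat([q[1],q[2],q[3],q[0]]).as_matrix()
def pose(s,st=None):
    if "position" in s: return q2R(s["attitude"]),np.array(s["position"])
    T=s["tool_from_camera"];Rt=q2R(st["tool_rot"])
    return Rt@T[:3,:3],Rt@T[:3,3]+st["ee_pos"]
def foc(s): return 240/np.tan(np.radians(s["fov_y"])/2)
def cloud(s,st=None):
    f=foc(s);v,u=np.mgrid[0:480,0:640];z=s["z_map"]
    P=np.stack([(u-s["cx"])/f*z,-(v-s["cy"])/f*z,-z],-1)
    Rm,t=pose(s,st);W=P@Rm.T+t;W[z==0]=np.nan;return W
def onplane(s,u,v,zp,st=None):
    f=foc(s);Rm,t=pose(s,st);d=Rm@np.array([(u-s["cx"])/f,-(v-s["cy"])/f,-1]);return t+d*(zp-t[2])/d[2]
def proj(s,p,st=None):
    Rm,t=pose(s,st);c=Rm.T@(np.array(p)-t);f=foc(s);return s["cx"]+f*c[0]/-c[2],s["cy"]+f*c[1]/c[2]
E
python3 - <<'E'
from h import *
for n in ["top","side"]:
    s=pickle.load(open(n+"0.pkl","rb"));W=cloud(s);c=s["color"].astype(int);r,g,b=c[...,0],c[...,1],c[...,2]
    fz=np.isfinite(W[...,0])
    red=(r>120)&(g<70)&(b<70)&fz
    blue=(b>110)&(r<60)&(g<110)&fz&(W[...,1]>.3)&(W[...,0]<.6)&(W[...,2]>.06)
    yel=(r>90)&(g>70)&(b<60)&(r-b>50)&fz&(W[...,1]<0)&(W[...,1]>-.35)
    for k,m in [("red",red),("blue",blue),("yel",yel)]:
        v,u=np.where(m); P=W[m]
        print(n,k,len(P),P.min(0).round(3) if len(P) else '',P.max(0).round(3) if len(P) else '',np.median(P,0).round(3) if len(P) else '')
        if len(P)>5:
            rc=cv2.minAreaRect(P[:,:2].astype(np.float32)*1000);print(rc)
    # crops
    im=s["color"][:,:,::-1]
    if n=="top":
        cv2.imwrite("pics/c1.png",cv2.resize(im[180:360,110:260],None,fx=3.3,fy=3.3,interpolation=2))
        cv2.imwrite("pics/c2.png",cv2.resize(im[140:340,325:575],None,fx=3,fy=3,interpolation=2))
    else:
        cv2.imwrite("pics/c3.png",cv2.resize(im[170:350,420:520],None,fx=3.3,fy=3.3,interpolation=2))
        cv2.imwrite("pics/c4.png",cv2.resize(im[110:320,70:320],None,fx=2.8,fy=2.8,interpolation=2))
E
```

```text
top red 534 [0.429 0.03  0.033] [0.735 0.043 0.045] [0.58  0.037 0.04 ]
((582.0657958984375, 36.94173812866211), (305.59576416015625, 6.733529090881348), 1.3870086669921875)
top blue 327 [0.409 0.382 0.1  ] [0.505 0.4   0.109] [0.457 0.391 0.105]
((457.1604919433594, 391.1412353515625), (12.202132225036621, 96.74954223632812), 84.94973754882812)
top yel 0   
side red 499 [0.429 0.028 0.024] [0.736 0.041 0.046] [0.592 0.036 0.04 ]
((582.698974609375, 35.01482391357422), (306.68878173828125, 7.284268379211426), 1.4581732749938965)
side blue 254 [0.408 0.38  0.071] [0.507 0.405 0.11 ] [0.457 0.389 0.105]
((457.963623046875, 392.46075439453125), (18.62168312072754, 99.11293029785156), 84.63236236572266)
side yel 151 [ 0.52  -0.119  0.156] [ 0.725 -0.105  0.164] [ 0.604 -0.113  0.16 ]
((622.754150390625, -112.0602798461914), (204.74900817871094, 10.335413932800293), 3.370417833328247)
```

View pics/c1.png

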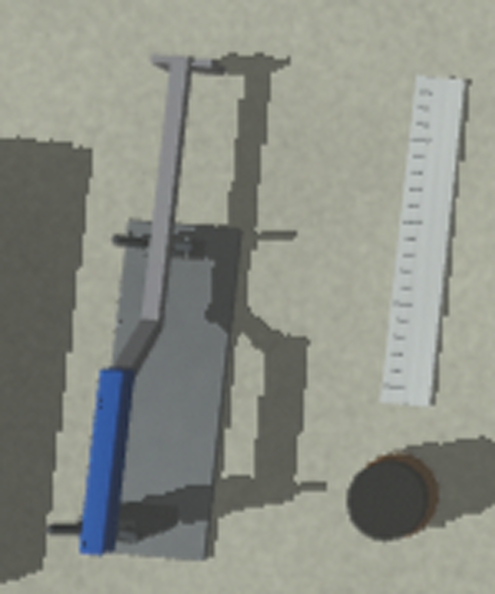

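View pics/c2.png

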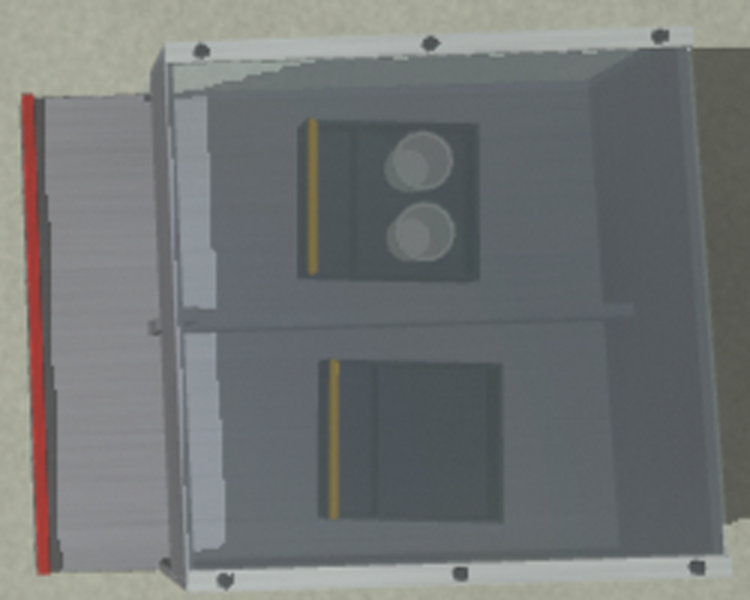

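View pics/c4.png

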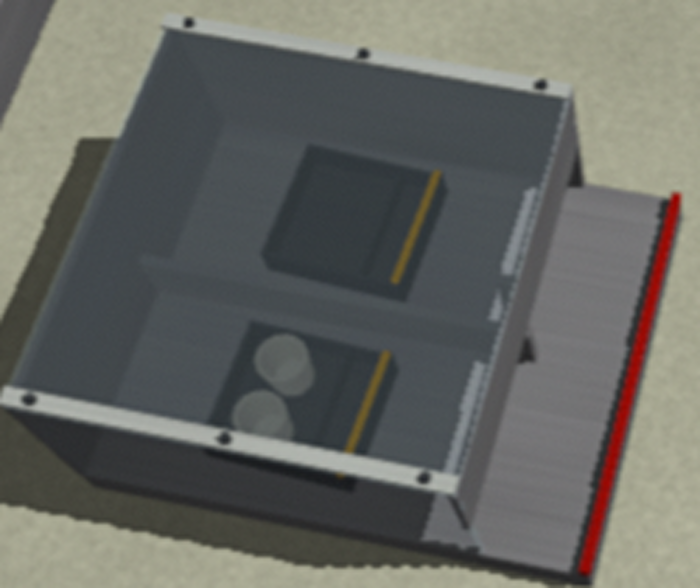

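```bash
python3 - <<'E'
from h import *
t=pickle.load(open("top0.pkl","rb"));s=pickle.load(open("side0.pkl","rb"))
for n,S,pts in [("top",t,[(429.3,180),(429.3,230.7)]),("side",s,[(208.6,235.5),(191.4,280)])]:
    for p in pts: print(n,onplane(S,*p,.064).round(4))
# empty
for p in [(436.3,260),(436.3,312.5)]: print("empty",onplane(t,*p,.064).round(4))
# strip ends: top view crop corners outer/inner
for p in [(22,95),(36,95),(37,573),(50,573)]: print("strip",onplane(t,325+p[0]/3,140+p[1]/3,.040).round(4))
# hook in top view
for nm,p,z in [("grip front",(117,370),.105),("grip tail",(93,552),.105),("bar front",(180,62),.05),("bar rear",(150,318),.05)]:
    print(nm,onplane(t,110+p[0]/3.3,180+p[1]/3.3,z).round(4))
# fits from depth
for n,S in [("top",t),("side",s)]:
    W=cloud(S)
    m=np.isfinite(W[...,0])&(W[...,1]>.36)&(W[...,1]<.44)&(W[...,0]>.4)&(W[...,0]<.76)
    g=m&(W[...,2]>.1)&(W[...,0]<.505)&(S["color"][...,2]>90)&(S["color"][...,0]<80)
    b=m&(W[...,2]>.043)&(W[...,2]<.06)&(W[...,0]>.57)&(W[...,0]<.675)
    for k,mm in [("grip",g),("bar",b)]:
        P=W[mm];l=cv2.fitLine(P[:,:2].astype(np.float32),cv2.DIST_HUBER,0,.001,.001).ravel()
        print(n,k,len(P),l.round(4),"z",np.median(P[:,2]).round(4),"xr",P[:,0].min().round(3),P[:,0].max().round(3), "yaw",np.degrees(np.arctan2(l[1],l[0])).round(2),P[:,1].min().round(3),P[:,1].max().round(3))
    tt=m&(W[...,2]>.02)&(W[...,0]>.66); print("tooth",W[tt].max(0).round(3),W[tt].min(0).round(3))
E
```

```text
top [ 0.712  -0.1397  0.064 ]
top [ 0.6153 -0.1371  0.064 ]
side [ 0.6171 -0.1363  0.064 ]
side [ 0.7152 -0.1396  0.064 ]
empty [ 0.56   -0.1487  0.064 ]
empty [ 0.4625 -0.1459  0.064 ]
strip [0.7352 0.0434 0.04  ]
strip [0.7351 0.0343 0.04  ]
strip [0.4274 0.0373 0.04  ]
strip [0.4274 0.029  0.04  ]
grip front [0.5048 0.3831 0.105 ]
grip tail [0.4073 0.394  0.105 ]
bar front [0.683  0.3686 0.05  ]
bar rear [0.5335 0.3834 0.05  ]
top grip 387 [ 0.9953 -0.0966  0.4557  0.3908] z 0.1052 xr 0.408 0.505 yaw -5.54 0.38 0.403
top bar 380 [ 0.9935 -0.1141  0.6172  0.3762] z 0.05 xr 0.57 0.675 yaw -6.55 0.362 0.401
tooth [0.687 0.388 0.056] [0.66  0.36  0.025]
side grip 270 [ 0.9955 -0.0953  0.4583  0.3887] z 0.1054 xr 0.407 0.505 yaw -5.47 0.378 0.399
side bar 336 [ 0.9938 -0.1113  0.628   0.3717] z 0.0503 xr 0.57 0.675 yaw -6.39 0.36 0.396
tooth [0.69  0.384 0.056] [0.66  0.36  0.021]
```

```bash
cat >> h.py <<'E'
def psi(st):
    x=q2R(st["tool_rot"])[:,0];return np.degrees(np.arctan2(x[1],x[0]))
def go(*targets):
    """targets: (x,y,z of GRASP point, psi) from current measured pose"""
    from rig import manip
    st=manip.state();Rt=q2R(st["tool_rot"]);p0=st["ee_pos"]+Rt@[0,0,.155]
    print("t",round(st["time"],2),"grasp",p0.round(4),"psi",psi(st).round(2),"open",round(st["opening"],3),"F",st["contact_force"].round(2),"tilt",np.degrees(np.arccos(-Rt[2,2])).round(2))
    for x,y,z,ps in targets:
        d=Rt.T@(np.array([x,y,z])-p0)/.5
        print((x,y,z,ps),"xyz",d.round(4),"yaw",round(-((ps-psi(st)+180)%360-180)/180,4))
E
python3 - <<'E'
from h import *
t=pickle.load(open("top0.pkl","rb"));W=cloud(t)
for u,v in [(86,240),(80,300),(70,300),(276,160),(229,330),(285,315),(238,250),(280,167)]: print(u,v,W[v,u].round(3))
go((.40,-.09,.30,10),(.461,.3885,.20,84.4),(.461,.3885,.097,84.4))
E
```

```text
86 240 [0.607 0.532 0.022]
80 300 [0.489 0.544 0.014]
70 300 [0.49  0.541 0.061]
276 160 [0.767 0.156 0.008]
229 330 [0.432 0.24  0.059]
285 315 [0.457 0.138 0.014]
238 250 [0.586 0.233 0.003]
280 167 [0.754 0.148 0.004]
t 0.15 grasp [ 0.2615 -0.5674  0.2492] psi -65.26 open 0.998 F [-1.29 -0.06 -0.1 ] tilt 0.06
(0.4, -0.09, 0.3, 10) xyz [-0.7513 -0.6512 -0.1009] yaw -0.4181
(0.461, 0.3885, 0.2, 84.4) xyz [-1.5692 -1.1626  0.0999] yaw -0.8314
(0.461, 0.3885, 0.097, 84.4) xyz [-1.569  -1.1626  0.3059] yaw -0.8314
```

```bash
python3 -m crank '{"xyz":[[-0.1,-0.09,-0.1],[-0.2,-0.17,-0.1],[-0.3,-0.26,-0.1],[-0.4,-0.35,-0.1],[-0.5,-0.43,-0.1],[-0.6,-0.52,-0.1],[-0.7,-0.6,-0.1],[-0.75,-0.65,-0.1]],"yaw":[-0.05,-0.1,-0.16,-0.21,-0.26,-0.31,-0.37,-0.42],"jaw":[-1,-1,-1,-1,-1,-1,-1,-1]}' 60; python3 - <<'E'
from h import *
go((.461,.3885,.20,84.4),(.461,.3885,.097,84.4))
E
```

```text
time: 1.15
ee_pos: [0.3969, -0.0981, 0.4548]
tool_rot: [0.0, 0.996, 0.093, 0.0]
contact_force: [1.7, -0.1, 0.4]
opening: 1.002
t 1.15 grasp [ 0.3969 -0.0981  0.2998] psi 10.64 open 1.002 F [ 1.74 -0.07  0.43] tilt 0.04
(0.461, 0.3885, 0.2, 84.4) xyz [ 0.3056 -0.933   0.1992] yaw -0.4098
(0.461, 0.3885, 0.097, 84.4) xyz [ 0.3056 -0.9331  0.4052] yaw -0.4098
```

```bash
python3 -m crank '{"xyz":[[0.04,-0.12,0.0],[0.08,-0.24,0.0],[0.12,-0.36,0.0],[0.16,-0.48,0.05],[0.2,-0.6,0.08],[0.24,-0.72,0.12],[0.28,-0.84,0.16],[0.305,-0.93,0.2]],"yaw":[-0.05,-0.1,-0.15,-0.21,-0.26,-0.31,-0.36,-0.41],"jaw":[-1,-1,-1,-1,-1,-1,-1,-1]}'; python3 -m crank '{"xyz":[[0,0,0],[0,0,0]],"yaw":[0,0],"jaw":[-1,-1]}'; python3 - <<'E'
from h import *
from rig import *
go((.461,.3885,.20,84.4),(.461,.3885,.097,84.4))
st=manip.state();s=snapshot("wrist");pickle.dump((s,st),open("w1.pkl","wb"));cv2.imwrite("pics/w1.png",s["color"][:,:,::-1])
E
```

```text
time: 2.15
ee_pos: [0.4633, 0.3811, 0.356]
tool_rot: [-0.0, 0.741, 0.672, 0.0]
contact_force: [0.8, -0.5, 1.2]
opening: 1.003
time: 2.4
ee_pos: [0.4629, 0.3791, 0.3565]
tool_rot: [-0.0, 0.743, 0.67, -0.0]
contact_force: [-0.2, 0.2, 0.1]
opening: 0.999
t 2.4 grasp [0.4628 0.3791 0.2015] psi 84.11 open 0.999 F [-0.2   0.17  0.08] tilt 0.06
(0.461, 0.3885, 0.2, 84.4) xyz [ 0.0184 -0.0055  0.0031] yaw -0.0016
(0.461, 0.3885, 0.097, 84.4) xyz [ 0.0185 -0.0053  0.2091] yaw -0.0016
```

View pics/w1.png

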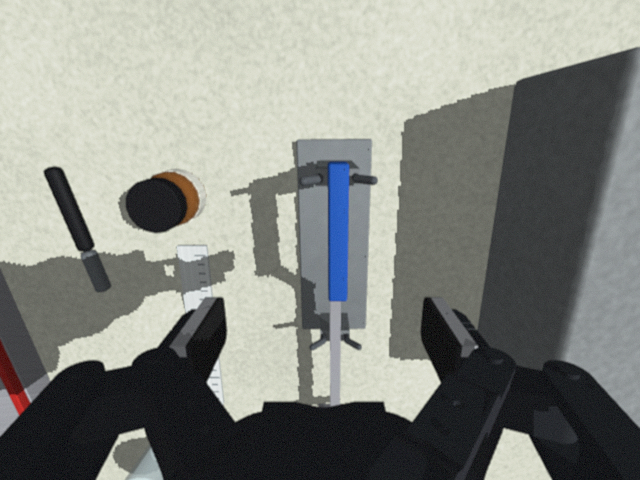

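The wrist view shows the blue grip running from (339,163) to (338,300), with the rear fork at about (338,180). I'll refine its axis from this view.

```bash
python3 - <<'E'
from h import *
s,st=pickle.load(open("w1.pkl","rb"));W=cloud(s,st)
for p in [(330,163),(349,163),(329,300),(347,300)]: print(onplane(s,*p,.105,st).round(4))
c=s["color"].astype(int);m=(c[...,2]>110)&(c[...,0]<80)&np.isfinite(W[...,0])&(W[...,2]>.098)&(W[...,2]<.112)
P=W[m];l=cv2.fitLine(P[:,:2].astype(np.float32),cv2.DIST_HUBER,0,.001,.001).ravel();print(l,np.degrees(np.arctan2(l[1],l[0])),P.min(0),P.max(0),np.median(P,0))
E
```

```text
[0.4073 0.3895 0.105 ]
[0.4085 0.4016 0.105 ]
[0.5048 0.3793 0.105 ]
[0.5062 0.3924 0.105 ]
[ 0.9953014  -0.09682522  0.45381746  0.39045957] -5.556381 [0.40774996 0.37928017 0.09809257] [0.50657603 0.40100863 0.10721488] [0.45235097 0.39047229 0.10443619]
```

```bash
python3 -m crank '{"xyz":[[0.021,0.006,0.05],[0.021,0.006,0.13],[0.021,0.006,0.19],[0.021,0.006,0.209],[0.021,0.006,0.209],[0.021,0.006,0.209]],"yaw":[-0.002,-0.002,-0.002,-0.002,-0.002,-0.002],"jaw":[-1,-1,-1,-1,-1,-1]}' 60; python3 -c "
from h import *
go((.467,.3893,.097,84.4))"
```

```text
time: 3.2
ee_pos: [0.4674, 0.3895, 0.2539]
tool_rot: [0.0, 0.74, 0.672, 0.001]
contact_force: [0.3, 0.3, 0.1]
opening: 1.001
t 3.2 grasp [0.4677 0.3897 0.0989] psi 84.46 open 1.001 F [0.32 0.3  0.13] tilt 0.11
(0.467, 0.3893, 0.097, 84.4) xyz [-0.0008 -0.0013  0.0038] yaw 0.0004
```

```bash
python3 -m crank '{"xyz":[[0,0,0.004],[0,0,0.004],[0,0,0.004],[0,0,0.004],[0,0,0.004],[0,0,0.004]],"yaw":[0,0,0,0,0,0],"jaw":[1,1,1,1,1,1]}' 60; python3 -c "
from h import *
go((.467,.3893,.22,84.4))"
```

```text
time: 3.95
ee_pos: [0.467, 0.3895, 0.2505]
tool_rot: [-0.0, 0.74, 0.672, 0.0]
contact_force: [-0.3, -0.7, 4.4]
opening: 0.154
t 3.95 grasp [0.467  0.3896 0.0955] psi 84.5 open 0.154 F [-0.35 -0.66  4.37] tilt 0.01
(0.467, 0.3893, 0.22, 84.4) xyz [-0.0005  0.     -0.2489] yaw 0.0006
```

```bash
python3 -m crank '{"xyz":[[0,0,-0.02],[0,0,-0.06],[0,0,-0.11],[0,0,-0.17],[0,0,-0.23],[0,0,-0.25],[0,0,-0.25],[0,0,-0.25]],"yaw":[0,0,0,0,0,0,0,0],"jaw":[1,1,1,1,1,1,1,1]}'; python3 - <<'E'
from h import *
from rig import *
go((.60,.235,.22,1.4),(.60,.235,.12,1.4))
for n in ["side","wrist"]:
    st=manip.state();s=snapshot(n);pickle.dump((s,st),open(n+"2.pkl","wb"));cv2.imwrite(f"pics/{n}2.png",s["color"][:,:,::-1])
E
```

```text
time: 4.95
ee_pos: [0.4669, 0.3892, 0.3745]
tool_rot: [-0.0, 0.74, 0.672, -0.001]
contact_force: [0.2, -0.4, -1.7]
opening: 0.152
t 4.95 grasp [0.4667 0.3891 0.2195] psi 84.5 open 0.152 F [ 0.15 -0.36 -1.71] tilt 0.08
(0.6, 0.235, 0.22, 1.4) xyz [-0.2812  0.2948 -0.0011] yaw 0.4617
(0.6, 0.235, 0.12, 1.4) xyz [-0.281   0.295   0.1989] yaw 0.4617
```

View pics/side2.png

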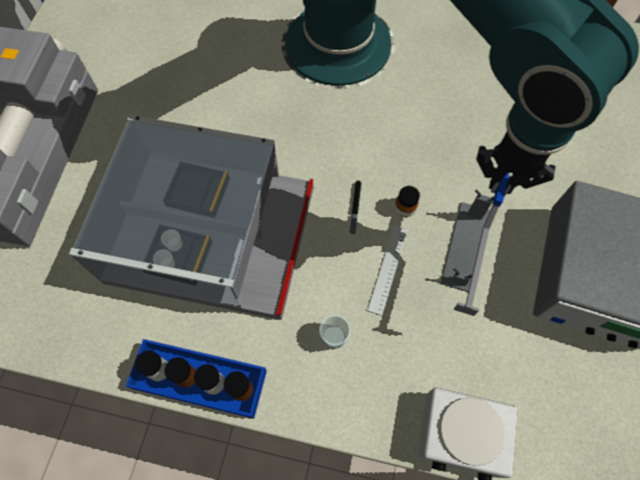

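View pics/wrist2.png

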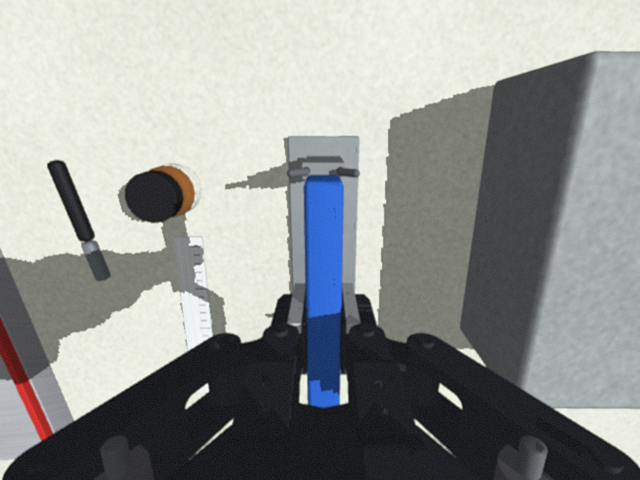

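```bash
python3 -m crank '{"xyz":[[-0.02,0.02,0],[-0.06,0.06,0],[-0.1,0.1,0],[-0.14,0.15,0],[-0.18,0.19,0],[-0.22,0.23,0],[-0.26,0.27,0],[-0.281,0.295,0]],"yaw":[0.05,0.11,0.17,0.225,0.28,0.34,0.4,0.462],"jaw":[1,1,1,1,1,1,1,1]}'; python3 -m crank '{"xyz":[[0,0,0],[0,0,0],[0,0,0]],"yaw":[0,0,0],"jaw":[1,1,1]}'; cat >> h.py <<'E'
def hookfit(tag=None):
    """pitch from side-camera depth: bar points; hook along -y world. returns"""
    from rig import manip,snapshot
    st=manip.state();out={}
    Rt=q2R(st["tool_rot"]);g=st["ee_pos"]+Rt@[0,0,.155]
    a=np.radians(psi(st)-90);ux=np.array([np.cos(a),np.sin(a),0]);uy=np.array([-np.sin(a),np.cos(a),0])
    for n in ["side","top","wrist"]:
        s=snapshot(n);W=cloud(s,st)-g
        X=W@ux;Y=W@uy;Z=W[...,2]
        if tag: cv2.imwrite(f"pics/{n}_{tag}.png",s["color"][:,:,::-1])
        c=s["color"].astype(int)
        blue=(c[...,2]>90)&(c[...,0]<90)&(c[...,2]>c[...,0]*1.6)
        m=np.isfinite(X)&(abs(Y)<.012)&(abs(Z+.045-np.clip((X-65e-3),0,1)*0)<.09)
        gm=m&blue&(X>-.075)&(X<-.015)&(Z>-.04)&(Z<.05)
        for k,mm in [("grip",gm),("bar",m&~blue&(X>.09)&(X<.2)&(Z>-.058))]:
            if mm.sum()>15:
                l=cv2.fitLine(np.stack([X[mm],Z[mm]],1).astype(np.float32),cv2.DIST_HUBER,0,.001,.001).ravel()
                ly=cv2.fitLine(np.stack([X[mm],Y[mm]],1).astype(np.float32),cv2.DIST_HUBER,0,.001,.001).ravel()
                print(n,k,mm.sum(),"pitch %.3f"%np.arctan(l[1]/l[0]),"at x %.3f z %.4f"%(l[2],l[3]),"y %.4f"%ly[3],"yawoff %.3f"%np.arctan(ly[1]/ly[0]))
E
python3 - <<'E'
from h import *
go((.60,.235,.12,1.4))
hookfit("3")
E
```

```text
time: 6.05
ee_pos: [0.6012, 0.234, 0.3745]
tool_rot: [0.0, 1.0, 0.013, -0.001]
contact_force: [0.4, -0.5, -2.1]
opening: 0.149
time: 6.42
ee_pos: [0.5998, 0.2362, 0.3752]
tool_rot: [-0.0, 1.0, 0.018, -0.0]
contact_force: [-0.1, -0.2, -1.6]
opening: 0.152
t 6.42 grasp [0.5997 0.2363 0.2202] psi 2.08 open 0.152 F [-0.11 -0.17 -1.61] tilt 0.03
(0.6, 0.235, 0.12, 1.4) xyz [0.0005 0.0026 0.2005] yaw 0.0038
side grip 171 pitch -0.016 at x -0.038 z 0.0095 y 0.0016 yawoff 0.033
side bar 445 pitch 0.008 at x 0.147 z -0.0459 y 0.0024 yawoff 0.012
top bar 427 pitch -0.002 at x 0.149 z -0.0458 y -0.0007 yawoff -0.000
wrist grip 4565 pitch 0.003 at x -0.034 z 0.0089 y 0.0011 yawoff 0.001
```

View pics/side_3.png

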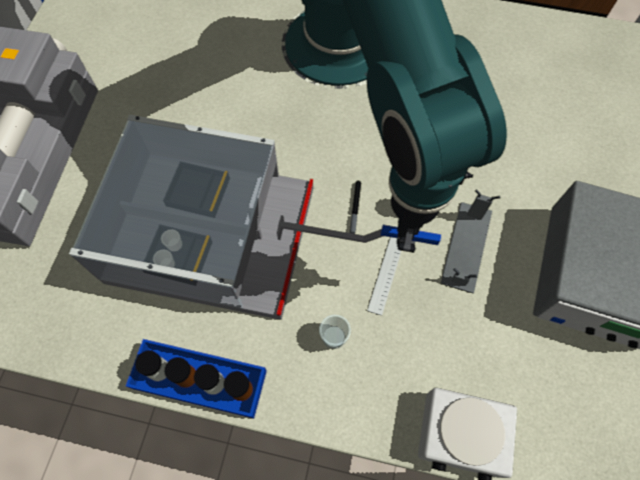

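```bash
python3 -m crank '{"xyz":[[0,0,0.08],[0,0,0.16],[0,0,0.21],[0,0,0.22],[0,0,0.23],[0,0,0.24],[0,0,0.24]],"yaw":[0.004,0.004,0.004,0.004,0.004,0.004,0.004],"jaw":[1,1,1,1,1,1,1]}'; python3 - <<'E'
from h import *
go((.60,.236,.048,1.4))
hookfit("4")
E
```

```text
time: 7.45
ee_pos: [0.6005, 0.2356, 0.2558]
tool_rot: [-0.0, 1.0, 0.01, 0.0]
contact_force: [-0.1, 0.3, 1.6]
opening: 0.151
t 7.45 grasp [0.6006 0.2357 0.1008] psi 1.17 open 0.151 F [-0.12  0.31  1.55] tilt 0.05
(0.6, 0.236, 0.048, 1.4) xyz [-0.0012 -0.0006  0.1057] yaw -0.0013
side grip 136 pitch 0.046 at x -0.039 z 0.0079 y 0.0016 yawoff 0.018
side bar 357 pitch 0.060 at x 0.164 z -0.0385 y 0.0022 yawoff -0.003
top bar 331 pitch 0.034 at x 0.153 z -0.0392 y -0.0005 yawoff 0.006
wrist grip 4489 pitch 0.046 at x -0.039 z 0.0072 y 0.0011 yawoff 0.001
```

The hook pivots in the pads as planned: pitch is 0.046 and the contact force is small. I'll keep lowering.

```bash
python3 -m crank '{"xyz":[[0,0,0.015],[0,0,0.03],[0,0,0.045],[0,0,0.06],[0,0,0.075],[0,0,0.09],[0,0,0.106],[0,0,0.106]],"yaw":[0,0,0,0,0,0,0,0],"jaw":[1,1,1,1,1,1,1,1]}'; python3 - <<'E'
from h import *
go((.60,.236,.15,1.4))
hookfit("5")
E
```

```text
time: 8.6
ee_pos: [0.6002, 0.2353, 0.2016]
tool_rot: [0.0, 1.0, 0.01, -0.001]
contact_force: [-0.2, 0.9, 0.0]
opening: 0.153
t 8.6 grasp [0.6    0.2352 0.0466] psi 1.15 open 0.153 F [-0.15  0.88  0.02] tilt 0.07
(0.6, 0.236, 0.15, 1.4) xyz [-2.000e-04 -1.500e-03 -2.068e-01] yaw -0.0014
side grip 118 pitch 0.285 at x -0.041 z -0.0022 y 0.0021 yawoff 0.050
side bar 788 pitch 0.105 at x 0.142 z -0.0379 y 0.0023 yawoff -0.020
top bar 672 pitch 0.564 at x 0.146 z -0.0213 y -0.0015 yawoff 0.021
wrist grip 4027 pitch 0.283 at x -0.037 z -0.0016 y 0.0011 yawoff -0.002
```

View pics/side_5.png

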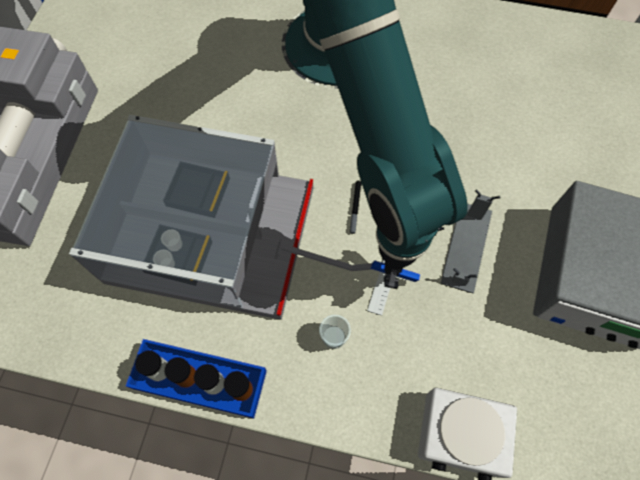

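```bash
python3 - <<'E'
from h import *
t=pickle.load(open("top0.pkl","rb"))
print("beaker",onplane(t,276,165.5,.06).round(3))
go((.60,.236,.09,1.2),(.658,.236,.09,1.2),(.658,.215,.056,1.2))
E
```

```text
beaker [0.744 0.152 0.06 ]
t 8.75 grasp [0.6004 0.2353 0.0475] psi 1.13 open 0.152 F [-0.62 -0.4  -1.67] tilt 0.01
(0.6, 0.236, 0.09, 1.2) xyz [-0.0008 -0.0015 -0.0851] yaw -0.0004
(0.658, 0.236, 0.09, 1.2) xyz [ 0.1152  0.0008 -0.0851] yaw -0.0004
(0.658, 0.215, 0.056, 1.2) xyz [ 0.1143  0.0428 -0.0171] yaw -0.0004
```

```bash
python3 -m crank '{"xyz":[[0,0,-0.04],[0.02,0,-0.085],[0.06,0,-0.085],[0.1,0,-0.085],[0.115,0.01,-0.07],[0.115,0.03,-0.04],[0.114,0.043,-0.017],[0.114,0.043,-0.017]],"yaw":[0,0,0,0,0,0,0,0],"jaw":[1,1,1,1,1,1,1,1]}'; python3 - <<'E'
from h import *
go((.658,.1855,.0623,1.2),(.658,.15,.0726,1.2),(.658,.119,.0816,1.2),(.658,.0695,.096,1.2))
hookfit("6")
E
```

```text
time: 9.75
ee_pos: [0.6571, 0.2141, 0.2095]
tool_rot: [0.0, 1.0, 0.01, -0.001]
contact_force: [0.8, 1.2, -1.8]
opening: 0.151
t 9.75 grasp [0.6568 0.214  0.0545] psi 1.11 open 0.151 F [ 0.75  1.18 -1.81] tilt 0.14
(0.658, 0.1855, 0.0623, 1.2) xyz [ 0.0013  0.057  -0.0156] yaw -0.0005
(0.658, 0.15, 0.0726, 1.2) xyz [-1.00e-04  1.28e-01 -3.61e-02] yaw -0.0005
(0.658, 0.119, 0.0816, 1.2) xyz [-0.0014  0.19   -0.054 ] yaw -0.0005
(0.658, 0.0695, 0.096, 1.2) xyz [-0.0034  0.2891 -0.0828] yaw -0.0005
side grip 125 pitch 0.274 at x -0.036 z -0.0004 y 0.0018 yawoff 0.054
side bar 783 pitch 0.626 at x 0.137 z -0.0336 y 0.0030 yawoff 0.017
top bar 663 pitch 0.610 at x 0.148 z -0.0219 y -0.0026 yawoff 0.006
wrist grip 4051 pitch 0.279 at x -0.040 z -0.0022 y 0.0011 yawoff 0.001
```

View pics/side_6.png

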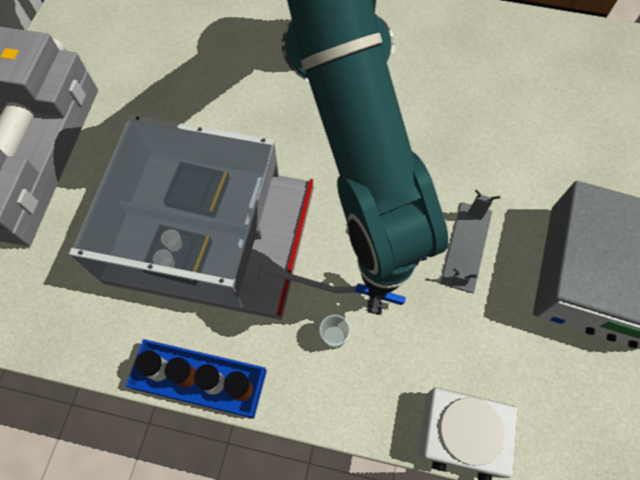

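```bash
python3 -m crank '{"xyz":[[0.001,0.028,-0.008],[0.001,0.057,-0.0156],[0,0.09,-0.025],[0,0.128,-0.036],[0,0.16,-0.045],[-0.001,0.19,-0.054],[-0.001,0.19,-0.054]],"yaw":[0,0,0,0,0,0,0],"jaw":[1,1,1,1,1,1,1]}'; python3 - <<'E'
from h import *
go((.658,.119,.0816,1.2),(.658,.0695,.096,1.2))
hookfit("7")
E
```

```text
time: 10.78
ee_pos: [0.6595, 0.1186, 0.2382]
tool_rot: [0.0, 1.0, 0.009, 0.0]
contact_force: [0.2, 0.3, -2.5]
opening: 0.151
t 10.78 grasp [0.6595 0.1185 0.0832] psi 1.04 open 0.151 F [ 0.21  0.29 -2.49] tilt 0.04
(0.658, 0.119, 0.0816, 1.2) xyz [-0.0031 -0.0011  0.0033] yaw -0.0009
(0.658, 0.0695, 0.096, 1.2) xyz [-0.0048  0.0979 -0.0255] yaw -0.0009
side grip 150 pitch 0.274 at x -0.036 z -0.0005 y 0.0019 yawoff 0.027
side bar 612 pitch 1.096 at x 0.130 z -0.0323 y 0.0026 yawoff -0.015
top bar 274 pitch 1.405 at x 0.146 z -0.0098 y -0.0029 yawoff -0.070
wrist grip 4042 pitch 0.275 at x -0.050 z -0.0049 y 0.0011 yawoff -0.001
```

View pics/top_7.png

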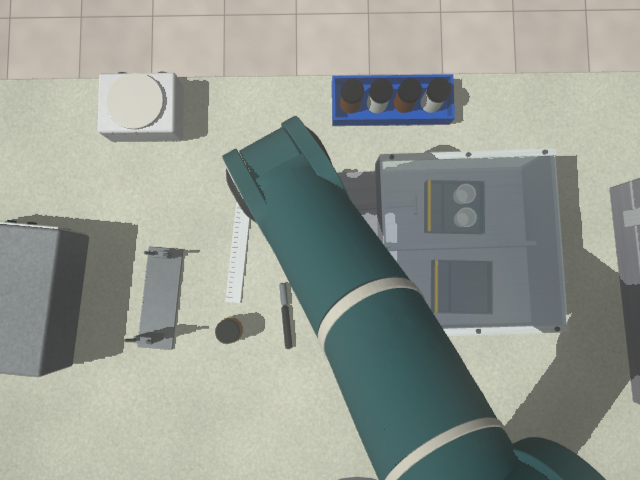

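No contact so far. The tooth shows at about (416,205) in the top view, in line with the middle of the tray lip at (429,206). I'll continue over the lip.

```bash
python3 -m crank '{"xyz":[[-0.001,0.025,-0.005],[-0.002,0.05,-0.012],[-0.003,0.075,-0.019],[-0.004,0.098,-0.025],[-0.004,0.098,-0.025]],"yaw":[0,0,0,0,0],"jaw":[1,1,1,1,1]}'; python3 - <<'E'
from h import *
go((.658,.0695,.096,1.2))
hookfit("8")
for n,sl in [("top",(slice(150,250),slice(370,520))),("side",(slice(200,310),slice(130,280)))]:
    im=cv2.imread(f"pics/{n}_8.png");cv2.imwrite(f"pics/{n}_8c.png",cv2.resize(im[sl],None,fx=5,fy=5,interpolation=2))
E
```

```text
time: 11.55
ee_pos: [0.6583, 0.0697, 0.2507]
tool_rot: [0.0, 1.0, 0.009, 0.0]
contact_force: [0.6, 0.4, -2.6]
opening: 0.155
t 11.55 grasp [0.6584 0.0696 0.0957] psi 1.05 open 0.155 F [ 0.59  0.37 -2.58] tilt 0.03
(0.658, 0.0695, 0.096, 1.2) xyz [-0.0008  0.0002 -0.0007] yaw -0.0008
side grip 151 pitch 0.267 at x -0.036 z -0.0006 y 0.0015 yawoff -0.003
side bar 148 pitch 1.477 at x 0.105 z -0.0094 y 0.0026 yawoff -1.437
wrist grip 4043 pitch 0.275 at x -0.037 z -0.0014 y 0.0011 yawoff -0.001
```

View pics/top_8c.png

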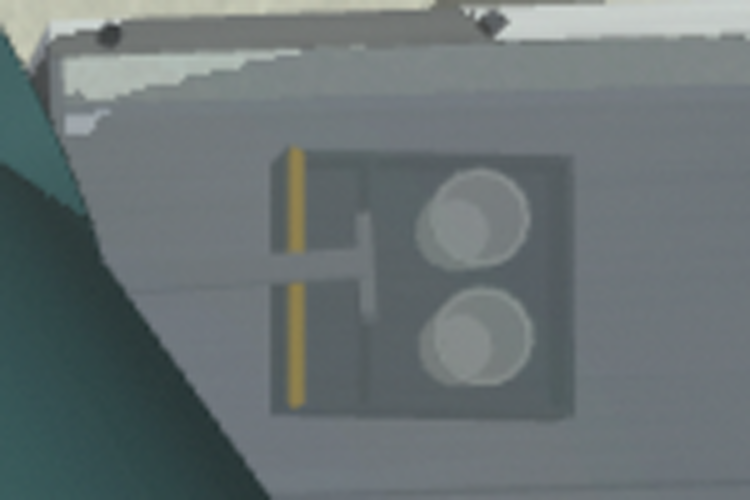

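View pics/side_8c.png

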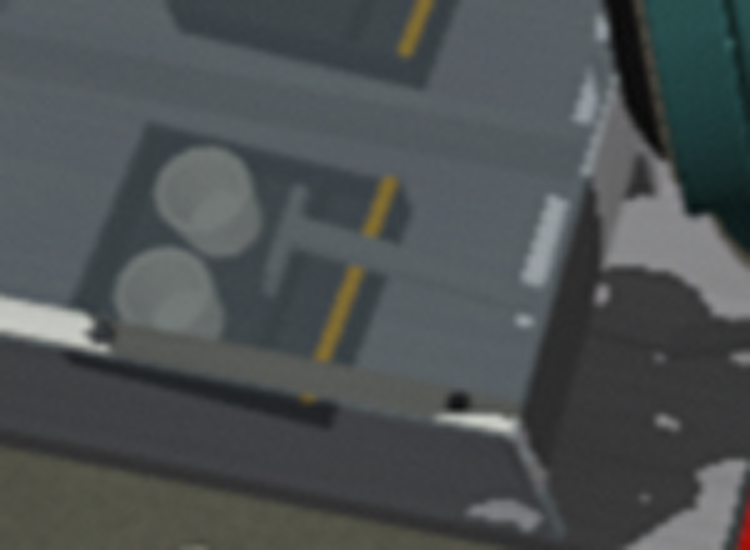

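```bash
python3 - <<'E'
from h import *
t=pickle.load(open("top0.pkl","rb"));s=pickle.load(open("side0.pkl","rb"))
for z in (.105,.114): print(onplane(t,443.6,203,z).round(4),onplane(s,187,248.4,z).round(4))
for S,p in((t,(296,150)),(t,(296,405))): print(onplane(S,370+p[0]/5,150+p[1]/5,.064).round(4))
E
```

```text
[ 0.6613 -0.1551  0.105 ] [ 0.6681 -0.1548  0.105 ]
[ 0.6599 -0.1528  0.114 ] [ 0.6713 -0.1516  0.114 ]
[ 0.712  -0.1395  0.064 ]
[ 0.6147 -0.1369  0.064 ]
```

```bash
python3 -m crank '{"xyz":[[0,0,-0.01],[0,0,-0.02],[0,0,-0.03],[0,0,-0.04],[0,0,-0.05],[0,0,-0.05]],"yaw":[0,0,0,0,0,0],"jaw":[1,1,1,1,1,1]}'; python3 - <<'E'
from h import *
go((.658,.0695,.134,1.2))
hookfit("9")
E
```

```text
time: 12.45
ee_pos: [0.6582, 0.0711, 0.2757]
tool_rot: [-0.0, 1.0, 0.01, 0.0]
contact_force: [-0.9, -2.1, -5.1]
opening: 0.152
t 12.45 grasp [0.6582 0.0711 0.1207] psi 1.14 open 0.152 F [-0.9  -2.09 -5.14] tilt 0.02
(0.658, 0.0695, 0.134, 1.2) xyz [-0.0005  0.0032 -0.0265] yaw -0.0003
side grip 162 pitch 0.150 at x -0.037 z 0.0046 y 0.0014 yawoff 0.004
side bar 782 pitch 0.022 at x 0.155 z 0.0401 y 0.0001 yawoff -0.003
top bar 604 pitch -0.003 at x 0.163 z 0.0387 y 0.0004 yawoff -0.031
wrist grip 4206 pitch 0.128 at x -0.038 z 0.0035 y 0.0011 yawoff -0.006
```

```bash
python3 -m crank '{"xyz":[[0,0.002,-0.009],[0,0.003,-0.018],[0,0.003,-0.026],[0,0.003,-0.026]],"yaw":[0,0,0,0],"jaw":[1,1,1,1]}'; python3 - <<'E'
from h import *
go((.658,.0695,.123,1.2))
hookfit("10")
for n,sl in [("top",(slice(150,250),slice(370,520))),("side",(slice(200,310),slice(130,280)))]:
    im=cv2.imread(f"pics/{n}_10.png");cv2.imwrite(f"pics/{n}_10c.png",cv2.resize(im[sl],None,fx=5,fy=5,interpolation=2))
E
```

```text
time: 13.1
ee_pos: [0.6583, 0.0697, 0.2888]
tool_rot: [-0.0, 1.0, 0.01, 0.0]
contact_force: [-0.7, -1.3, -5.3]
opening: 0.148
t 13.1 grasp [0.6583 0.0698 0.1338] psi 1.16 open 0.148 F [-0.71 -1.25 -5.25] tilt 0.03
(0.658, 0.0695, 0.123, 1.2) xyz [-0.0007  0.0006  0.0217] yaw -0.0002
side grip 160 pitch 0.021 at x -0.037 z 0.0086 y 0.0013 yawoff -0.024
side bar 787 pitch 0.002 at x 0.153 z 0.0262 y 0.0002 yawoff -0.006
top bar 579 pitch -0.007 at x 0.165 z 0.0259 y 0.0003 yawoff -0.017
wrist grip 4482 pitch 0.017 at x -0.040 z 0.0074 y 0.0011 yawoff 0.001
```

View pics/side_10c.png

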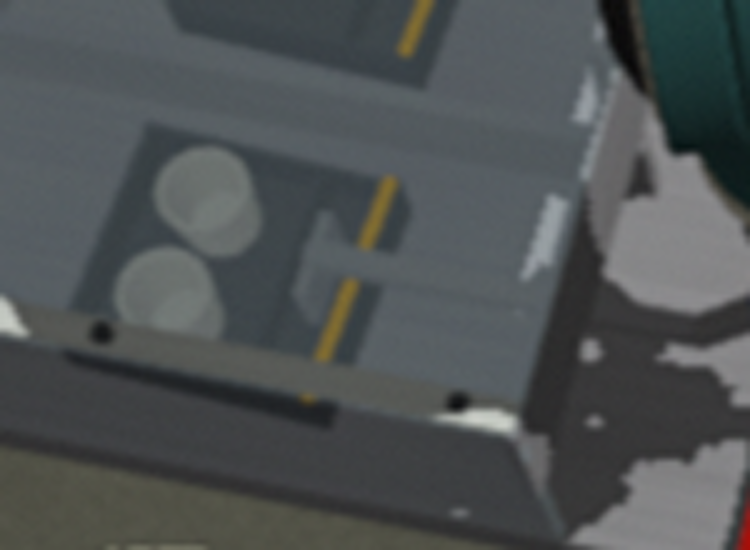

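View pics/top_10c.png

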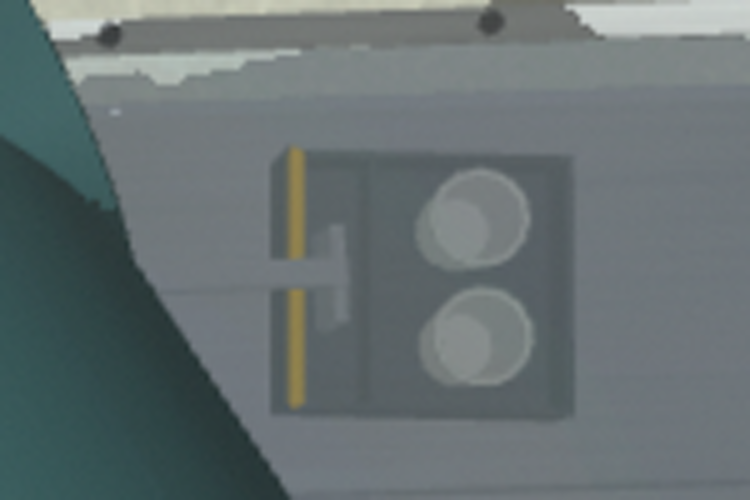

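```bash
python3 -m crank '{"xyz":[[0,0,0.01],[0,0,0.02],[0,0,0.029],[0,0,0.029],[0,-0.004,0.029],[0,-0.01,0.029],[0,-0.018,0.029],[0,-0.026,0.029]],"yaw":[0,0,0,0,0,0,0,0],"jaw":[1,1,1,1,1,1,1,1]}'; python3 - <<'E'
from h import *
go((.654,.246,.119,1.4))
hookfit("11")
for n,sl in [("side",(slice(200,310),slice(130,280)))]:
    im=cv2.imread(f"pics/{n}_11.png");cv2.imwrite(f"pics/{n}_11c.png",cv2.resize(im[sl],None,fx=5,fy=5,interpolation=2))
E
```

```text
time: 14.25
ee_pos: [0.6579, 0.0827, 0.2738]
tool_rot: [0.0, 1.0, 0.01, -0.0]
contact_force: [0.0, -1.7, -1.9]
opening: 0.152
t 14.25 grasp [0.6579 0.0827 0.1188] psi 1.14 open 0.152 F [ 0.   -1.72 -1.91] tilt 0.02
(0.654, 0.246, 0.119, 1.4) xyz [-0.0012 -0.3267 -0.0004] yaw -0.0014
side grip 158 pitch 0.005 at x -0.037 z 0.0082 y 0.0014 yawoff -0.003
side bar 742 pitch 0.941 at x 0.141 z 0.0130 y 0.0003 yawoff -0.008
top bar 645 pitch -0.003 at x 0.160 z 0.0408 y 0.0008 yawoff -0.041
wrist grip 4465 pitch 0.023 at x -0.048 z 0.0071 y 0.0011 yawoff 0.000
```

View pics/side_11c.png

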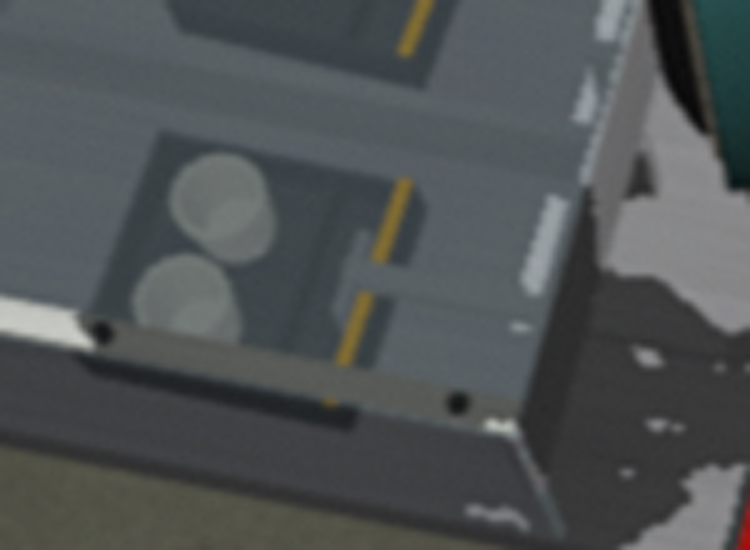

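The tooth holds the lip: the yellow line has moved forward from about (355,270) to (372,270) in the crop, and the crucibles are standing. I'll draw on gently.

```bash
python3 -m crank '{"xyz":[[0,-0.01,0],[0,-0.025,0],[0,-0.042,0],[0,-0.06,0],[0,-0.078,0],[0,-0.096,0],[0,-0.114,0],[0,-0.13,0]],"yaw":[0,0,0,0,0,0,0,0],"jaw":[1,1,1,1,1,1,1,1]}';python3 -m crank '{"xyz":[[0,-0.015,0],[0,-0.033,0],[0,-0.051,0],[0,-0.069,0],[0,-0.087,0],[0,-0.105,0],[0,-0.12,0],[0,-0.13,0]],"yaw":[0,0,0,0,0,0,0,0],"jaw":[1,1,1,1,1,1,1,1]}'; python3 - <<'E'
from h import *
go((.654,.246,.119,1.4))
hookfit("12")
E
```

```text
time: 15.4
ee_pos: [0.6566, 0.1482, 0.2738]
tool_rot: [-0.0, 1.0, 0.01, -0.0]
contact_force: [-0.4, -1.6, -2.8]
opening: 0.149
time: 16.4
ee_pos: [0.6553, 0.2131, 0.2739]
tool_rot: [-0.0, 1.0, 0.01, -0.0]
contact_force: [0.9, -2.0, -2.1]
opening: 0.155
t 16.4 grasp [0.6552 0.2132 0.1189] psi 1.17 open 0.155 F [ 0.85 -1.99 -2.07] tilt 0.01
(0.654, 0.246, 0.119, 1.4) xyz [-0.0011 -0.0657 -0.0003] yaw -0.0013
side grip 150 pitch 0.027 at x -0.039 z 0.0080 y 0.0013 yawoff 0.006
side bar 367 pitch 0.014 at x 0.161 z -0.0449 y 0.0013 yawoff 0.001
top bar 354 pitch 0.004 at x 0.147 z -0.0449 y -0.0011 yawoff 0.002
wrist grip 4464 pitch 0.026 at x -0.042 z 0.0073 y 0.0011 yawoff -0.002
```

View pics/side_12.png

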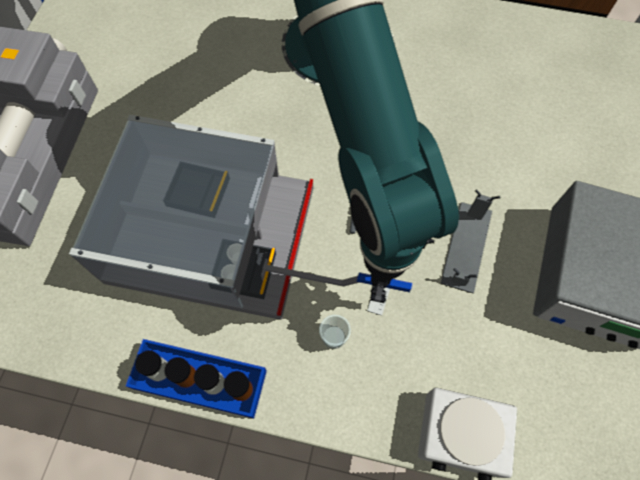

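```bash
python3 -m crank '{"xyz":[[0,-0.01,0],[0,-0.02,0],[0,-0.03,0],[0,-0.038,0],[0,-0.046,0],[0,-0.052,0]],"yaw":[0,0,0,0,0,0],"jaw":[1,1,1,1,1,1]}'; python3 -m crank '{"xyz":[[0,-0.003,0],[0,-0.006,0],[0,-0.006,0]],"yaw":[0,0,0],"jaw":[1,1,1]}';  python3 -m crank '{"xyz":[[0,-0.003,0],[0,-0.006,0],[0,-0.006,0]],"yaw":[0,0,0],"jaw":[1,1,1]}'
```

```text
time: 17.3
ee_pos: [0.6548, 0.2388, 0.2738]
tool_rot: [-0.0, 1.0, 0.01, -0.0]
contact_force: [-0.6, -2.2, -2.1]
opening: 0.147
time: 17.68
ee_pos: [0.6547, 0.2417, 0.2739]
tool_rot: [-0.0, 1.0, 0.01, 0.0]
contact_force: [0.8, -0.5, -2.4]
opening: 0.152
time: 18.05
ee_pos: [0.6546, 0.2448, 0.2739]
tool_rot: [-0.0, 1.0, 0.01, -0.0]
contact_force: [0.3, -1.0, -2.1]
opening: 0.149
```

```bash
python3 -m crank '{"xyz":[[0,-0.003,0],[0,-0.006,0],[0,-0.006,0]],"yaw":[0,0,0],"jaw":[1,1,1]}';  python3 - <<'E'
from h import *
hookfit("13")
im=cv2.imread("pics/side_13.png");cv2.imwrite("pics/side_13c.png",cv2.resize(im[210:330,200:350],None,fx=5,fy=5,interpolation=2))
im=cv2.imread("pics/top_13.png");cv2.imwrite("pics/top_13c.png",cv2.resize(im[140:260,310:460],None,fx=5,fy=5,interpolation=2))
E
```

```text
time: 18.42
ee_pos: [0.6549, 0.246, 0.2733]
tool_rot: [0.001, 1.0, 0.009, -0.0]
contact_force: [0.0, -9.7, -4.9]
opening: 0.154
side grip 139 pitch 0.046 at x -0.040 z 0.0080 y 0.0017 yawoff 0.013
side bar 374 pitch 0.018 at x 0.154 z -0.0438 y 0.0014 yawoff -0.000
top bar 355 pitch 0.020 at x 0.162 z -0.0441 y -0.0008 yawoff 0.004
wrist grip 4441 pitch 0.029 at x -0.035 z 0.0073 y 0.0011 yawoff 0.002
```

View pics/side_13c.png

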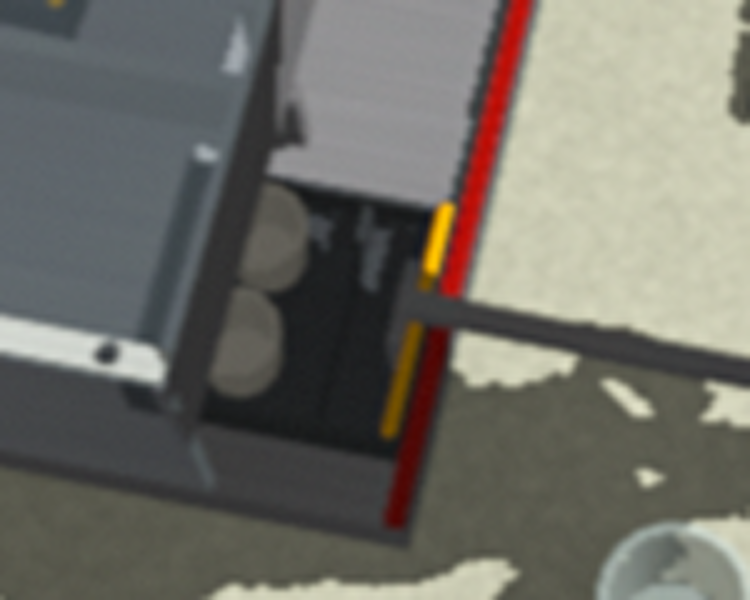

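View pics/top_13c.png

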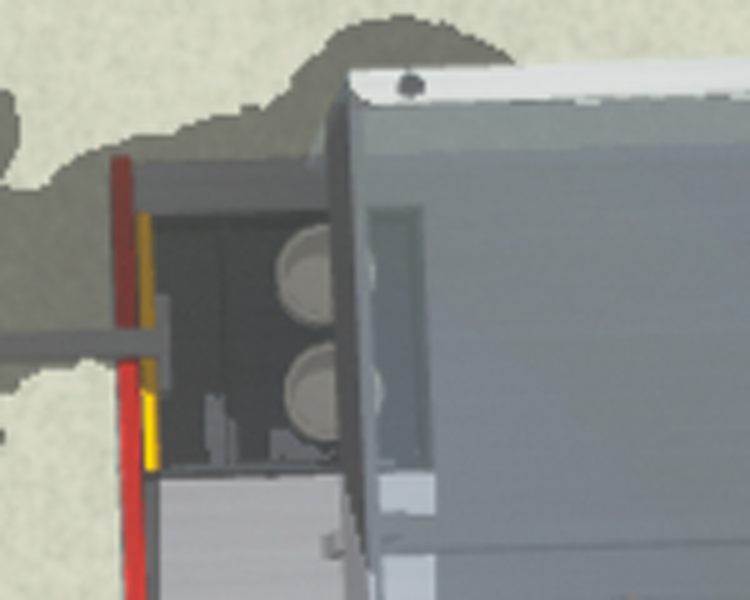

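The pull force rose to 9.7 N and the tray front lies on the red strip. I'll press slightly more and hold.

```bash
python3 -m crank '{"xyz":[[0,-0.002,0],[0,-0.002,0],[0,-0.002,0],[0,-0.002,0]],"yaw":[0,0,0,0],"jaw":[1,1,1,1]}'; python3 - <<'E'
from h import *
go()
E
```

```text
time: 19.08
ee_pos: [0.6549, 0.2468, 0.2733]
tool_rot: [0.001, 1.0, 0.009, -0.0]
contact_force: [0.2, -10.6, -4.9]
opening: 0.151
t 19.07 grasp [0.6548 0.2464 0.1183] psi 1.06 open 0.151 F [  0.22 -10.58  -4.9 ] tilt 0.17
```

```bash
python3 -m crank '{"xyz":[[0,0.008,0],[0,0.018,0],[0,0.02,0],[0,0.02,-0.02],[0,0.02,-0.06],[0,0.02,-0.12],[0,0.02,-0.18],[0,0.02,-0.2]],"yaw":[0,0,0,0,0,0,0,0],"jaw":[1,1,1,1,1,1,1,1]}'; python3 - <<'E'
from h import *
hookfit("14")
im=cv2.imread("pics/side_14.png");cv2.imwrite("pics/side_14c.png",cv2.resize(im[210:330,200:350],None,fx=5,fy=5,interpolation=2))
go((.467,.3896,.2185,84.5),(.467,.3896,.0955,84.5))
E
```

```text
time: 20.08
ee_pos: [0.6549, 0.239, 0.3771]
tool_rot: [-0.001, 1.0, 0.01, 0.002]
contact_force: [0.4, -1.3, -1.5]
opening: 0.144
side grip 179 pitch 0.013 at x -0.039 z 0.0083 y 0.0016 yawoff 0.029
side bar 465 pitch 0.008 at x 0.135 z -0.0452 y 0.0024 yawoff 0.003
top bar 446 pitch 0.019 at x 0.140 z -0.0453 y -0.0007 yawoff 0.003
wrist grip 4453 pitch 0.028 at x -0.039 z 0.0073 y 0.0011 yawoff -0.002
t 20.23 grasp [0.6547 0.2386 0.2189] psi 1.16 open 0.149 F [-0.29 -0.05 -2.05] tilt 0.01
(0.467, 0.3896, 0.2185, 84.5) xyz [-0.3693 -0.3096  0.0007] yaw -0.463
(0.467, 0.3896, 0.0955, 84.5) xyz [-0.3693 -0.3096  0.2467] yaw -0.463
```

View pics/side_14c.png

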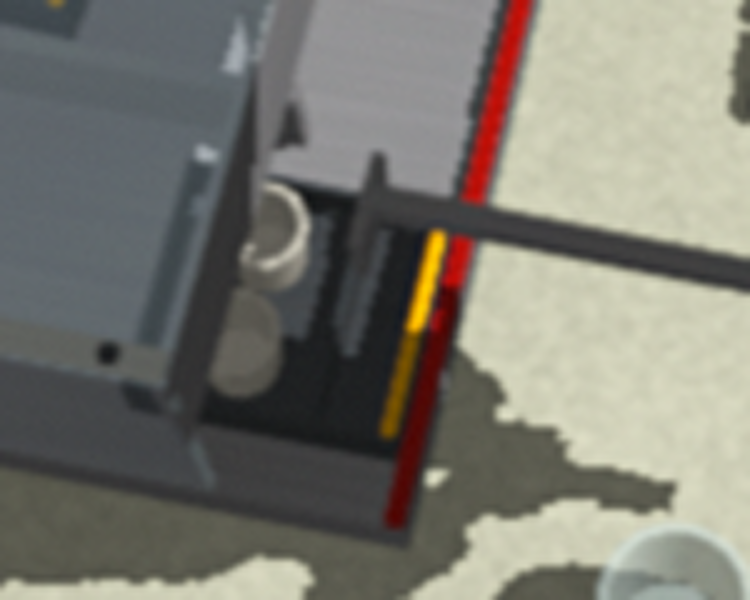

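```bash
python3 -m crank '{"xyz":[[-0.02,-0.06,0],[-0.07,-0.11,0],[-0.12,-0.15,0],[-0.17,-0.19,0],[-0.22,-0.22,0],[-0.27,-0.25,0],[-0.32,-0.28,0],[-0.369,-0.31,0]],"yaw":[-0.05,-0.11,-0.17,-0.225,-0.28,-0.34,-0.4,-0.463],"jaw":[1,1,1,1,1,1,1,1]}'; python3 -m crank '{"xyz":[[0,0,0],[0,0,0],[0,0,0]],"yaw":[0,0,0],"jaw":[1,1,1]}'; python3 - <<'E'
from h import *
hookfit("15")
go((.467,.3896,.13,84.5),(.467,.3896,.0955,84.5))
E
```

```text
time: 21.22
ee_pos: [0.4662, 0.39, 0.3727]
tool_rot: [-0.0, 0.742, 0.67, -0.001]
contact_force: [1.1, -0.4, -2.1]
opening: 0.146
time: 21.6
ee_pos: [0.4679, 0.3893, 0.3734]
tool_rot: [0.0, 0.745, 0.667, -0.0]
contact_force: [-0.0, 0.1, -2.6]
opening: 0.153
side bar 390 pitch 0.010 at x 0.144 z -0.0445 y -0.0021 yawoff -0.000
top grip 113 pitch 0.043 at x -0.035 z 0.0086 y 0.0005 yawoff -0.009
top bar 525 pitch -0.001 at x 0.141 z -0.0449 y -0.0003 yawoff -0.012
wrist grip 4431 pitch 0.028 at x -0.036 z 0.0073 y 0.0005 yawoff 0.002
t 21.75 grasp [0.4675 0.3895 0.2187] psi 83.71 open 0.152 F [-0.11 -0.28 -1.34] tilt 0.01
(0.467, 0.3896, 0.13, 84.5) xyz [ 1.000e-04 -1.100e-03  1.775e-01] yaw -0.0044
(0.467, 0.3896, 0.0955, 84.5) xyz [ 1.000e-04 -1.100e-03  2.465e-01] yaw -0.0044
```

View pics/side_15.png

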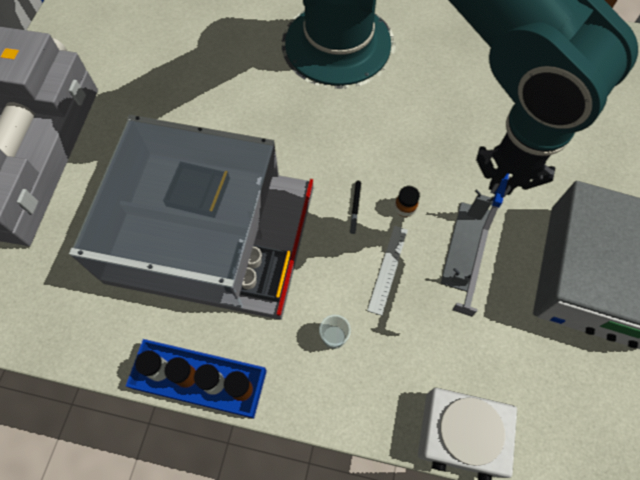

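View pics/wrist_15.png

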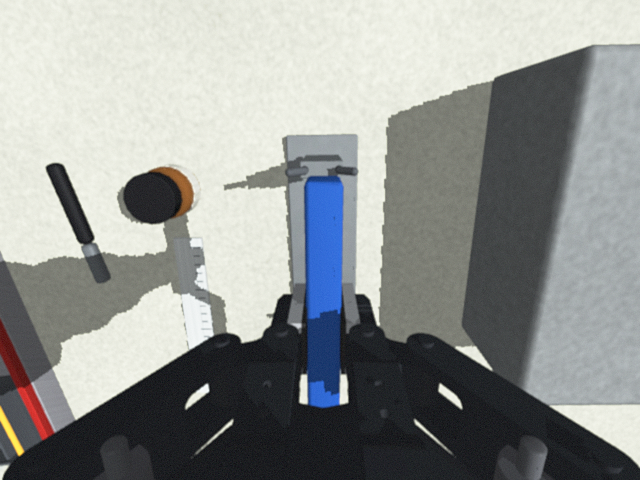

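The wrist view matches the one taken after lifting (tail at about (324,180), forks at about (322,172)), so the hook hasn't shifted in the grip. I'll lower it.

```bash
python3 -m crank '{"xyz":[[0,-0.001,0.06],[0,-0.001,0.12],[0,-0.001,0.17],[0,-0.001,0.2],[0,-0.001,0.22],[0,-0.001,0.235],[0,-0.001,0.245],[0,-0.001,0.245]],"yaw":[-0.0044,-0.0044,-0.0044,-0.0044,-0.0044,-0.0044,-0.0044,-0.0044],"jaw":[1,1,1,1,1,1,1,1]}'; python3 - <<'E'
from h import *
hookfit("16")
go((.467,.3896,.0955,84.5))
E
```

```text
time: 22.75
ee_pos: [0.4669, 0.39, 0.2518]
tool_rot: [0.0, 0.74, 0.673, 0.0]
contact_force: [-0.4, -0.9, 0.8]
opening: 0.149
side bar 345 pitch 0.005 at x 0.143 z -0.0453 y -0.0014 yawoff -0.008
top bar 412 pitch 0.011 at x 0.144 z -0.0460 y 0.0004 yawoff 0.008
wrist grip 4470 pitch 0.008 at x -0.038 z 0.0075 y 0.0005 yawoff 0.002
t 22.9 grasp [0.467  0.3901 0.0968] psi 84.56 open 0.152 F [ 0.23 -0.18  1.21] tilt 0.04
(0.467, 0.3896, 0.0955, 84.5) xyz [-0.0009  0.0002  0.0026] yaw 0.0004
```

Pitch is back to about 0 and the rest is taking the weight. Next: open, then retreat straight up.

```bash
python3 -m crank '{"xyz":[[0,0,0.002],[0,0,0.002],[0,0,0.002],[0,0,0.002],[0,0,0.002],[0,0,0.002],[0,0,0.002]],"yaw":[0,0,0,0,0,0,0],"jaw":[1,-0.5,-1,-1,-1,-1,-1]}'; python3 -m crank '{"xyz":[[0,0,-0.03],[0,0,-0.08],[0,0,-0.15],[0,0,-0.25],[0,0,-0.35],[0,0,-0.35],[0,0,-0.35]],"yaw":[0,0,0,0,0,0,0],"jaw":[-1,-1,-1,-1,-1,-1,-1]}'; python3 - <<'E'
from h import *
go((.3,.1,.3,40))
E
python3 - <<'E'
from h import *
from rig import *
for n in ["side","top","wrist"]:
    st=manip.state();s=snapshot(n);pickle.dump((s,st),open(n+"17.pkl","wb"));cv2.imwrite(f"pics/{n}17.png",s["color"][:,:,::-1])
E
```

```text
time: 23.78
ee_pos: [0.4667, 0.3899, 0.2504]
tool_rot: [-0.0, 0.74, 0.673, 0.0]
contact_force: [0.2, 0.3, 0.4]
opening: 1.0
time: 24.65
ee_pos: [0.4666, 0.3897, 0.4258]
tool_rot: [0.0, 0.74, 0.673, 0.0]
contact_force: [-0.3, -0.5, -0.2]
opening: 1.003
t 24.65 grasp [0.4666 0.3897 0.2708] psi 84.57 open 1.003 F [-0.27 -0.46 -0.23] tilt 0.02
(0.3, 0.1, 0.3, 40) xyz [-0.6083 -0.2769 -0.0586] yaw 0.2476
```

View pics/side17.png

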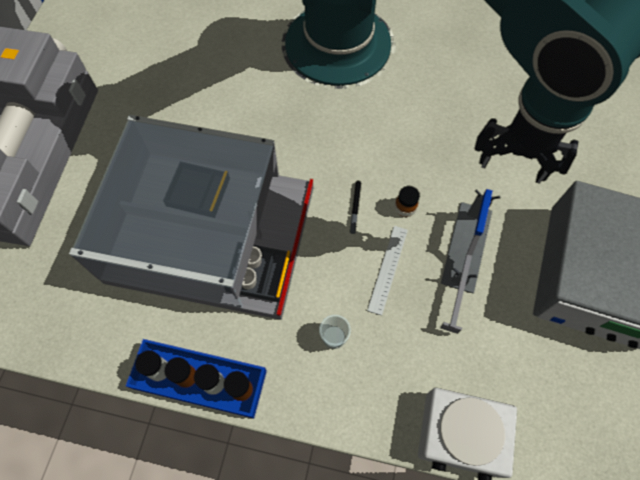

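View pics/wrist17.png

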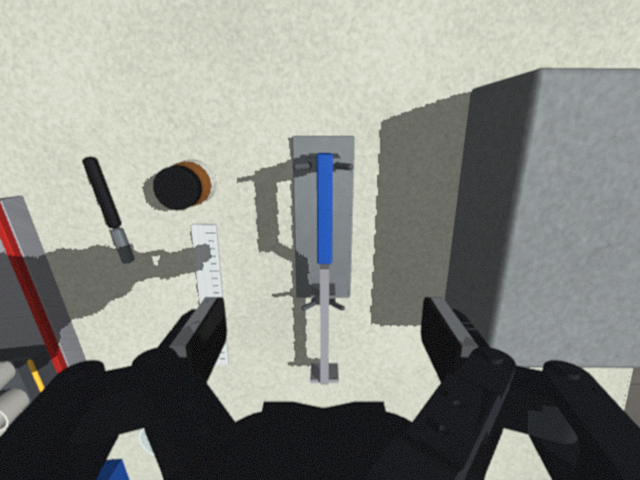

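View pics/top17.png

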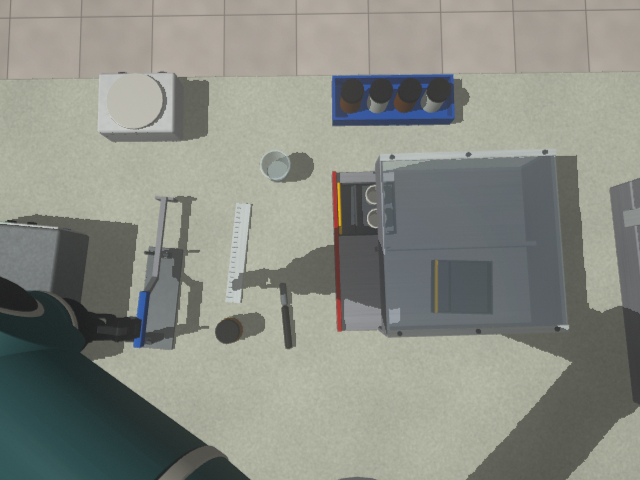

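```bash
python3 - <<'E'
from h import *
for n in ["side","wrist"]:
    s,st=pickle.load(open(n+"17.pkl","rb"));W=cloud(s,st);c=s["color"].astype(int)
    m=(c[...,2]>110)&(c[...,0]<80)&np.isfinite(W[...,0])&(W[...,2]>.1)&(W[...,2]<.112)&(W[...,1]>.36)&(W[...,1]<.42)
    P=W[m];l=cv2.fitLine(P[:,:2].astype(np.float32),cv2.DIST_HUBER,0,.001,.001).ravel();print(n,l,np.degrees(np.arctan2(l[1],l[0])).round(2),P.min(0).round(3),P.max(0).round(3),np.median(P[:,2]))
for n in ["side","top"]:
    s,st=pickle.load(open(n+"17.pkl","rb"));W=cloud(s);c=s["color"].astype(int)
    y=(c[...,0]>130)&(c[...,1]>90)&(c[...,2]<80)&(W[...,0]>.58)&(W[...,0]<.74)&(W[...,1]>-.03)&(W[...,1]<.06)
    P=W[y];l=cv2.fitLine(P[:,:2].astype(np.float32),cv2.DIST_HUBER,0,.001,.001).ravel()
    print(n,"lip",len(P),np.median(P,0).round(4),P.min(0).round(4),P.max(0).round(4),np.degrees(np.arctan(l[1]/l[0])).round(2))
    r=(c[...,0]>110)&(c[...,1]<70)&(c[...,2]<70)&(W[...,2]>.037)&(W[...,0]>.6)&(W[...,0]<.72);print("strip",np.median(W[r],0).round(4),W[r].min(0).round(4))
    ca=(c.min(-1)>110)&(W[...,2]>.06)&(W[...,2]<.075)&(W[...,0]>.6)&(W[...,0]<.74)&(W[...,1]<.0)&(W[...,1]>-.06); print("crucible tops",ca.sum(),W[ca].max(0) if ca.any() else "")
E
```

```text
side [ 0.9955348  -0.09439567  0.45935187  0.39013174] -5.42 [0.411 0.381 0.101] [0.507 0.4   0.11 ] 0.10537399477169129
wrist [ 0.99528766 -0.09696631  0.45580637  0.3914463 ] -5.56 [0.409 0.38  0.102] [0.508 0.402 0.107] 0.10449418051314874
side lip 137 [0.6692 0.0305 0.0635] [0.6254 0.0269 0.0474] [0.7091 0.0328 0.0689] 1.08
strip [0.6734 0.0368 0.0405] [0.6239 0.0324 0.0372]
crucible tops 125 [ 0.7394573  -0.02000864  0.07425631]
top lip 123 [0.6677 0.0325 0.063 ] [0.6274 0.03   0.0304] [0.7166 0.0357 0.0667] 1.18
strip [0.6723 0.0389 0.0398] [0.6266 0.0351 0.037 ]
crucible tops 100 [ 0.73804489 -0.01665423  0.07330426]
```

The hook is within about 2 mm of where it first lay (yaw −5.5°, top at 0.105). The lip is at the strip to about 1 mm, and the tray lies parallel to it. Handing in.

```bash
python3 -c "
from rig import *
print(sign_off());print(manip.state()['time'])"
```

```text
the job is handed in; nothing more can be done
None
the job is handed in; nothing more can be done
```

The tray with the two crucibles is drawn forward against the red stop strip, the hook is back in both forks of its rest, and the job was handed in at about 25 s. Sign-off gives no verdict.

**What I did:**
- I lifted the hook and tilted it nose-up to 0.28 rad by pressing its tooth on the apron.
- I passed it under the lintel and over the lip, then levelled it against the lintel so the tooth dropped behind the lip.
- I pulled the tray at about 2 N until the force rose to 10.6 N at the strip, and held it there for half a second.

**Last checks:**
- **Tray:** the lip measured within about 1 mm of the strip and parallel to it (1.1° against about 1.4°).
- **Crucibles:** both look upright in the tray.
- **Hook:** it lies within about 2 mm of its first position with the same yaw (−5.5°), and the gripper is open and clear of it.
- **Other things:** the empty tray, bottle, beaker, marker and ruler show no visible movement; I judged this from the pictures and did not measure it.

No check failed. The side-camera and top-camera readings of the lip and strip differed by about 2 mm, which is within the calibration.

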